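# Put the rolling pin to rest in its cradle

### The arm

A 6-joint arm with a two-finger parallel gripper is mounted at the origin on the work surface. World frame = base frame: x ahead of the robot, y to its left, z up, the work surface at z = 0. Lengths are in m, angles in rad, forces in N, time in s.
With the tool pointing down it reaches from about 0.35 to 0.975 m from the base axis. Payload 4.9 kg.
Tool frame: the origin (TCP) lies at the very end of the fingers, on their centre line; the grasp point (between the pads) lies 19 mm behind it; x points along the fingers, y is the direction in which the jaws open and shut, and the axes are right-handed (so a half turn about x gives the same grasp; the last joint's range is limited). The gripper opens to 85 mm and grips with 20 to 120 N. Pads are 22 mm wide; open, the fingers measure 114 mm over their backs; the gripper's body (76 mm by 85 mm) begins 54 mm behind the grasp point. The pads swing forward as they close: fully open they stand 13 mm farther back than shut.
Start: joints at [0.997, 0.053, 1.613, -0, 1.476, -0.119], TCP at [0.275, 0.561, 0.231] pointing down, gripper open.
Joint ranges: [-3.01, 3.01], [-1.01, 2.22], [0.06, 2.58], [-1.02, 4.17], [0.09, 2.62], [-3.14, 3.14]. Speed limits (rad/s): [2.57, 2.57, 3.14, 3.14, 3.14, 3.14].

### API

Orientations are given as a rotation vector (axis times angle).
In Python, from station import ctrl, get_image, calibration, finish_job, search_frame, cut_out, mark_of gives the robot as it stands. The module is installed in compiled form; this text tells all that it offers.
- The arm moves only by the tool arm_command, never from a script. Its argument "plan" is a list that holds one entry, the list of rows, each a list of 7 numbers: the shift along the tool's x, y, z in m, then the turn, a rotation vector about the tool's x, y, z in degrees, then the finger opening in m, from 0 to 0.0854. A call has 1 to 20 rows; each row shifts and turns the pose as measured when the row begins, along the tool's axes as they then stand; what a row does not reach is not made up. A row lasts 1/12 s, in which the tool goes at most 41.7 mm and 7.16 degrees, less where a joint would pass 70% of its speed; a pose out of reach is approached as far as the arm can. A call with a gripper value outside its range is refused whole. The fingers move at their own pace and stop on an object; "squeeze" is the grip in N (left out, the last holds). Time passes only in rows, so rows that do not move let the fingers close. It gives the time, the measured TCP pose, the force and the opening at its end, in the units of the state.
- ctrl.get_obs(): the state, without advancing time (a new reading comes with each control period).
- get_image(name): name is "side" or "top"; returns the picture (480x640x3 uint8, red, green, blue); there is no depth.
- calibration(name): a dict with "fx", "fy", "cx", "cy" (pixels), "cam_to_world" (4x4, takes a point from camera to world coordinates). Camera axes: x right, y down, z forward; pixel columns grow to the right and rows downward; lengths in m; the calibration is good to about 2 mm. A picture is of the moment at which its call begins. calibration takes no time and is no camera call.
- finish_job(): hands the job in, once; it reports no verdict.
Trained networks look in the newest picture that a camera, given by its name, has taken for a name from the list of things; names that differ only in an ending like _2 or _b are one class to them, and where a whole thing is asked for, a point or a joint stands for the part that bears it (a point fixed in the world has none). Each returns a list of dicts, best first, with "conf" (0 to 1); they miss things now and then, are a little off and sometimes report something else, mostly with a low value. They report only what shows in the picture. A call takes as long as a camera call.
- search_frame(camera, thing): "at" ([x, y, z] in m, in the coordinates of the camera as it stood for that picture, good to about 4 mm: the middle of the surface that is visible of it).
- cut_out(camera, thing): "mask" (480x640 bool, what is visible of it).
- mark_of(camera, thing): "at" ([x, y, z] in m, in the coordinates of the camera as it stood for that picture, good to about 4 mm: a listed point, or the origin of a listed thing).
The state is a dict: "t": time; "q": joint angles; "dq": joint speeds; "effort": joint torques, N m; "tool_pos": TCP position; "tool_rot": TCP orientation; "contact_force": force on the tool from outside, world axes, zero at the start; "wrist_torque": the same for the moment, N m; "opening": finger opening in m.
Only numpy, scipy, OpenCV 4.12 (cv2) and the standard library are available. Lean on these libraries where they do the work, as an engineer would, in place of code of your own. Each camera call takes 0.05 s, during which the arm holds its last target. There are 200 camera calls.

### The job

Put the rolling pin with the two turned handles away in the wooden cradle: lay it across so that one handle lies in each of the two V notches. Lower it gently until it has settled in both notches before you let go of it, do not drop it in, and leave the short plain rolling pin without handles where it lies.

Things in the scene. Friction and masses are not known exactly. Their poses are not given: they have to be found in the camera images.
- pin_center (a point): Centre of the rolling pin with handles, lying on the table: plain light wood, 290 mm long, a round body 42 mm in diameter and 160 mm long, with a handle 24 mm in diameter and 65 mm long at each end, about 220 g. The point is on its axis, half-way along, 21 mm above the table at the start. Its x axis runs along the pin; both ends are alike. It can roll if pushed.
- cradle: Cradle of darker plain wood, fixed to the table: base board 240 x 84 x 12 mm, its x axis along the 240 mm; near each end an upright saddle 16 mm thick, 76 mm wide, their middles 210 mm apart along x. Each has a V notch in its top, sides at 45 degrees, 60 mm wide at its mouth 83 mm above the table. Only the board lies between the saddles (194 mm clear). Origin: centre of its underside.
- cradle_seat (a point): Where the pin's centre lies when both handles are settled in the notches: 70 mm above the table, straight above the cradle's centre. The x axis runs from notch to notch, along the pin as it will lie (either way round). The pin's body then hangs between the saddles with 17 mm of play at each end, so it can be held by its middle while it is laid in.
- shortpin_center (a point): The other rolling pin, which stays where it is: a plain light wood cylinder 190 mm long, 42 mm in diameter, without handles, lying on the table farther from the robot. The point is its centre, 21 mm above the table; its x axis runs along it.

How it is judged:
On the way:
1. the pin with handles lies down in both notches of the cradle while the fingers still hold it (horizontal distance between pin_center and cradle_seat below 0.025 m and z of pin_center in the frame of cradle_seat between -0.008 and 0.006 m and angle between the x axis of pin_center and the x axis of cradle_seat, either way round below 0.175 rad and contact force between the fingers and pin above 0.5 N), for 0.2 s.
At the end, for the whole second after the job is handed in: The pin with handles lies at rest in both notches of the cradle, released: its centre within 25 mm of the seat point level and within 6 mm above (8 mm below) it in height, its axis within 10 degrees of the cradle's (horizontal distance between pin_center and cradle_seat below 0.025 m and z of pin_center in the frame of cradle_seat between -0.008 and 0.006 m and angle between the x axis of pin_center and the x axis of cradle_seat, either way round below 0.175 rad and linear speed of pin below 0.03 m/s); the robot touches nothing.
It fails at once if the short plain rolling pin is moved by more than 40 mm (distance of shortpin_center from where it was at the start of the episode above 0.04 m).
It also fails if it takes over 45 s, if anything falls off the work surface, if the arm or the gripper's body presses on something with over 40 N, if the wrist force passes 120 N, or if a joint passes its speed limit or range.

## Working session

There is one attempt and no reset: what is moved stays moved. The work goes in short steps, Python scripts to look and compute and a tool call to move; the robot and the scene stay as the last step left them, time stands still between calls to the robot, and variables do not carry over. Pictures are saved under pics/ and viewed, about 8 in all and at most 12, crops included, and the job is handed in when it is done.

Besides the shell and the picture viewer there is one more tool, called after ">>>" as name([rows], argument=value, ...), one row to a line, values as JSON. arm_command: Moves the arm, as the interface text tells. Its arguments: {"type":"object","properties":{"plan":{"type":"array","items":{"type":"array","items":{"type":"array","items":{"type":"number"}}}},"squeeze":{"type":"number"}},"required":["plan"]}

```bash
mkdir -p pics
cat > h.py <<'E'
import numpy as np, cv2
from station import *
from scipy.spatial.transform import Rotation as R
np.set_printoptions(precision=4,suppress=True)
def w(cam,p):
    T=np.array(calibration(cam)["cam_to_world"]); return T[:3,:3]@np.array(p)+T[:3,3]
def onplane(cam,px,z):
    c=calibration(cam);T=np.array(c["cam_to_world"]);px=np.atleast_2d(px).astype(float)
    d=np.c_[(px[:,0]-c["cx"])/c["fx"],(px[:,1]-c["cy"])/c["fy"],np.ones(len(px))]@T[:3,:3].T
    return T[:3,3]+d*((z-T[2,3])/d[:,2])[:,None]
def axis(cam,thing,z):
    m=cut_out(cam,thing)
    for r in m[:2]:
        ys,xs=np.nonzero(r["mask"])
        P=onplane(cam,np.c_[xs,ys],z)[:,:2]; rect=cv2.minAreaRect(P.astype(np.float32))
        b=cv2.boxPoints(rect); e=[b[1]-b[0],b[2]-b[1]]; L=max(e,key=np.linalg.norm)
        print(cam,thing,"conf",r["conf"],"n",len(xs),"rect c",np.array(rect[0]),"size",np.array(rect[1]),"ang",np.degrees(np.arctan2(L[1],L[0])))
def save(cam,fn): 
    im=get_image(cam); cv2.imwrite("pics/"+fn,im[:,:,::-1]); return im
E
python3 - <<'E'
from h import *
a=get_image("side");b=get_image("top")
cv2.imwrite("pics/side1.png",a[:,:,::-1]);cv2.imwrite("pics/top1.png",b[:,:,::-1])
for c in ("top","side"):
    print(c,np.array(calibration(c)["cam_to_world"]))
    for t in ("pin_center","cradle","cradle_seat","shortpin_center"):
        print(c,t,[(round(r["conf"],2),w(c,r["at"])) for r in mark_of(c,t)[:3]])
axis("top","pin_center",0.021);axis("top","shortpin_center",0.021);axis("top","cradle",0.0)
axis("side","pin_center",0.021)
o=ctrl.get_obs();print(o);print(R.from_rotvec(o["tool_rot"]).as_matrix())
E
```

```text
top [[ 0.069  -0.9772  0.2007  0.4032]
 [-0.9976 -0.0687  0.0086  0.0112]
 [ 0.0054 -0.2008 -0.9796  1.0047]
 [ 0.      0.      0.      1.    ]]
top pin_center []
top cradle [(0.58, array([ 0.5015, -0.2447,  0.0057])), (0.19, array([0.7262, 0.0375, 0.0235]))]
top cradle_seat [(0.85, array([ 0.4954, -0.241 ,  0.0713]))]
top shortpin_center [(0.91, array([0.7266, 0.036 , 0.024 ]))]
side [[ 0.9667 -0.1436  0.2117  0.3402]
 [-0.2556 -0.5763  0.7763 -0.9202]
 [ 0.0106 -0.8046 -0.5938  0.7772]
 [ 0.      0.      0.      1.    ]]
side pin_center [(0.59, array([0.5479, 0.228 , 0.0203]))]
side cradle [(0.56, array([ 0.4978, -0.2461,  0.0035]))]
side cradle_seat [(0.74, array([ 0.4991, -0.2445,  0.066 ])), (0.38, array([0.7257, 0.0374, 0.0194]))]
side shortpin_center [(0.64, array([0.7291, 0.0384, 0.0182]))]
top pin_center conf 0.92 n 3615 rect c [0.5494 0.2286] size [0.2932 0.0429] ang 20.858984
top shortpin_center conf 0.71 n 2766 rect c [0.726  0.0382] size [0.0446 0.2024] ang -8.617875
top cradle conf 0.79 n 7867 rect c [ 0.5016 -0.2542] size [0.2476 0.1067] ang 11.845787
side pin_center conf 0.89 n 1442 rect c [0.5507 0.2262] size [0.2983 0.0665] ang 21.736712
{'t': 0.7, 'q': array([ 0.997 ,  0.0527,  1.6129,  0.    ,  1.476 , -0.119 ]), 'dq': array([ 0.0004, -0.0002, -0.0011,  0.0015, -0.0001,  0.0004]), 'effort': array([  0.0001, -39.3553, -37.0371,  -0.0001,   0.0004,   0.    ]), 'tool_pos': array([0.2745, 0.5615, 0.2314]), 'tool_rot': array([ 0.3567,  1.5412, -0.3566]), 'contact_force': array([ 0.0273, -0.7865,  0.3942]), 'wrist_torque': array([ 0.0078, -0.0402, -0.0237]), 'opening': 0.08531746990367974}
[[ 0.      0.4393  0.8984]
 [ 0.0001  0.8984 -0.4393]
 [-1.      0.0001  0.    ]]
```

View pics/top1.png

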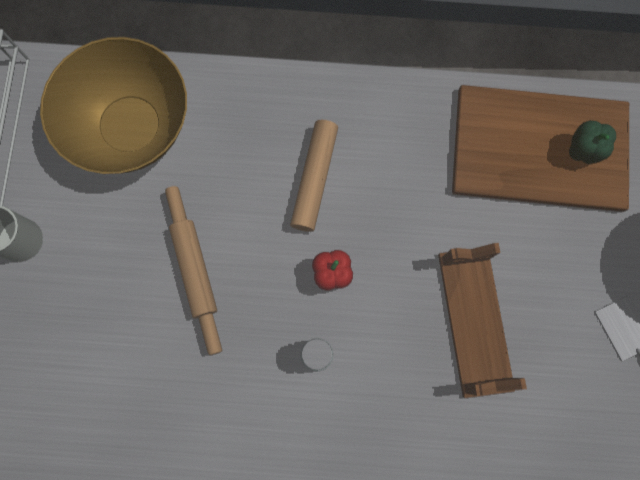

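View pics/side1.png

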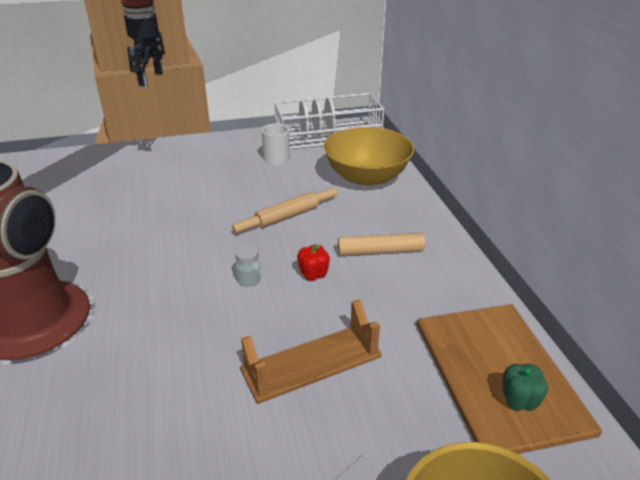

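The top view shows the handled pin running from (173,188) to (213,352). The cradle is at lower right, with saddles near (470,253) and (495,388). The short pin is at (315,175). The networks agree with the picture. I'll move above the pin while refining the cradle's angle.

>>> arm_command([
  [[0,-0.0149,0.0328,0,0,0,0.085],[0,-0.0149,0.0328,0,0,0,0.085],[0,-0.0149,0.0328,0,0,0,0.085],[0,-0.0149,0.0328,0,0,0,0.085],[0,-0.0149,0.0328,0,0,0,0.085],[0,-0.0149,0.0328,0,0,0,0.085],[0,-0.0149,0.0328,0,0,0,0.085],[0,-0.0149,0.0328,0,0,0,0.085],[0,-0.0149,0.0328,0,0,0,0.085],[0,-0.0149,0.0328,0,0,0,0.085],[0,-0.0149,0.0328,0,0,0,0.085],[0,-0.0149,0.0328,0,0,0,0.085],[0,0,0,-6.7,0,0,0.085],[0,0,0,-6.7,0,0,0.085],[0,0,0,-6.7,0,0,0.085],[0,0,0,-6.7,0,0,0.085],[0,0,0,-6.7,0,0,0.085],[0,0,0,-6.7,0,0,0.085],[0,0,0,-6.7,0,0,0.085],[0,0,0,0,0,0,0.085]],
])

```text
t: 2.37
tool_pos: [0.5642, 0.211, 0.2327]
tool_rot: [-0.315, 1.542, 0.318]
contact_force: [-0.6, 0.5, -0.2]
opening: 0.0849
```

```bash
cat >> h.py <<'E'
def todo(target,yaw,down=True):
    "tool-frame shift and turn to bring TCP to target with tool y at yaw (deg), pointing down"
    o=ctrl.get_obs(); M=R.from_rotvec(o["tool_rot"])
    y=np.array([np.cos(np.radians(yaw)),np.sin(np.radians(yaw)),0]);x=np.array([0,0,-1.])
    W=R.from_matrix(np.c_[x,y,np.cross(x,y)])
    Y=M.as_matrix()[:,1]
    print("t",o["t"],"pos",o["tool_pos"],"yaw",np.degrees(np.arctan2(Y[1],Y[0])),"q",o["q"],"F",o["contact_force"],"open",o["opening"])
    print("shift mm",1000*M.inv().apply(np.array(target)-o["tool_pos"]),"turn deg",np.degrees((M.inv()*W).as_rotvec()))
E
python3 - <<'E'
from h import *
todo([0.5494,0.2275,0.15],111.2)
P=onplane("top",[[440,253],[463,397]],0.012); d=P[1]-P[0];print("board left edge top",P,np.linalg.norm(d),np.degrees(np.arctan2(d[1],d[0])))
P=onplane("side",[[262,396],[380,354]],0.0); d=P[1]-P[0];print("side",P,np.linalg.norm(d),np.degrees(np.arctan2(d[1],d[0])))
im=get_image("top");cv2.imwrite("pics/crad.png",cv2.resize(im[220:420,400:560,::-1],None,fx=3,fy=3,interpolation=cv2.INTER_CUBIC))
E
```

```text
t 2.3667 pos [0.5642 0.211  0.2327] yaw 113.13541460284065 q [ 0.2336 -0.0052  1.6695  0.0016  1.4714 -1.7411] F [-0.6455  0.4957 -0.1972] open 0.0848711322443324
shift mm [82.6581 20.9407 -7.6486] turn deg [ 1.9353  0.3476 -0.041 ]
board left edge top [[ 0.6055 -0.1818  0.012 ]
 [ 0.3728 -0.2255  0.012 ]] 0.23679045587902045 -169.35837102402624
side [[ 0.4006 -0.2957  0.    ]
 [ 0.6237 -0.2554  0.    ]] 0.22665128462563275 10.243974317041975
```

View pics/crad.png

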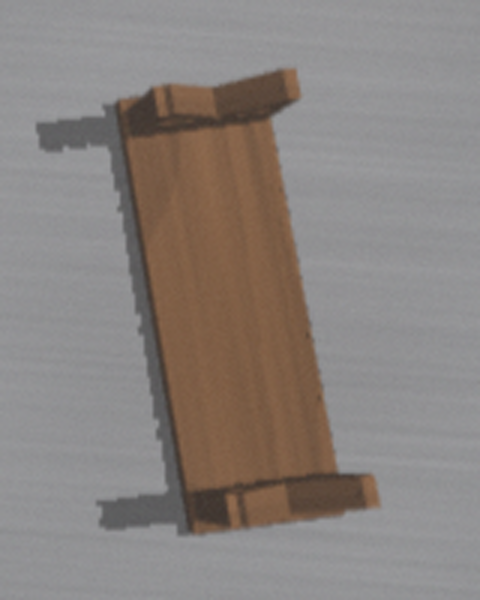

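>>> arm_command([
  [[0.01,0.0105,-0.0038,1,0.35,0,0.085],[0.01,0.0105,-0.0038,1,0,0,0.085],[0.02,0,0,0,0,0,0.085],[0.02,0,0,0,0,0,0.085],[0.02,0,0,0,0,0,0.085],[0.01,0,0,0,0,0,0.085],[0,0,0,0,0,0,0.085]],
])

```text
t: 3.0
tool_pos: [0.5507, 0.2292, 0.1427]
tool_rot: [-0.266, 1.548, 0.268]
contact_force: [-0.3, -0.2, -0.3]
opening: 0.0851
```

Run:
```python
from h import *
P=onplane("top",[[472.3,255],[496,387.3]],0.053); d=P[1]-P[0];print("notches",P,np.linalg.norm(d),P.mean(0),np.degrees(np.arctan2(d[1],d[0])))
todo([0.5494,0.2275,0.006],111.2)
save("top","top2.png");axis("top","pin_center",0.021)
a=save("side","s2.png");axis("side","pin_center",0.021)
print([(r["conf"],w("side",r["at"])) for r in mark_of("side","pin_center")[:2]])
b=cv2.imread("pics/top2.png")
cv2.imwrite("pics/c2.png",np.hstack([cv2.resize(a[120:280,200:360,::-1],(400,400)),cv2.resize(b[170:370,110:310],(400,400))]))
```

```text
notches [[ 0.5976 -0.2259  0.053 ]
 [ 0.3921 -0.2663  0.053 ]] 0.20935309907989133 [ 0.4948 -0.2461  0.053 ] -168.88114309011493
t 3.0 pos [0.5507 0.2292 0.1427] yaw 109.53364955271537 q [ 0.2693  0.0512  1.766   0.0006  1.3177 -1.6425] F [-0.2774 -0.2322 -0.2824] open 0.08514674606037434
shift mm [136.7217  -1.1681  -2.6915] turn deg [-1.6664  0.3839 -0.0026]
top pin_center conf 0.81 n 2305 rect c [0.5336 0.2224] size [0.2574 0.0423] ang 20.332716
side pin_center conf 0.73 n 1478 rect c [0.5526 0.2244] size [0.3002 0.0681] ang 21.164335
[(0.66, array([0.5471, 0.2259, 0.0246]))]
```

View pics/c2.png

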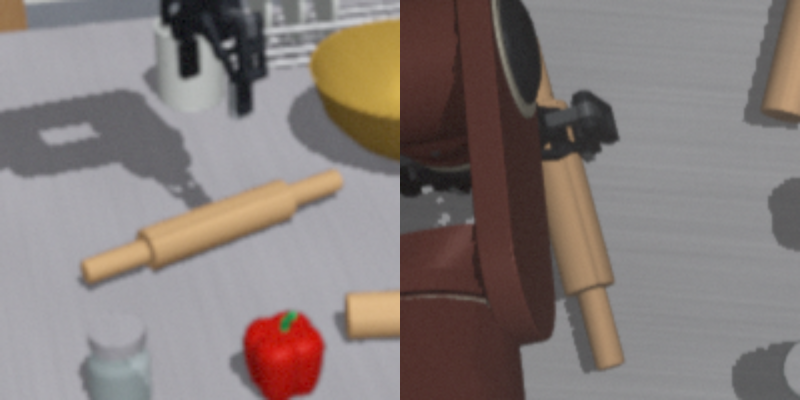

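The gripper straddles the pin at its middle: in the right half of the crop the fingers lie either side of the body. The notch pixels agree with the networks, putting the cradle centre near (0.497, -0.245) at about 10.7°. Now descending.

>>> arm_command([
  [[0.02,-0.001,-0.0027,-1.2,0.3,0,0.085],[0.02,0,0,0,0,0,0.085],[0.02,0,0,0,0,0,0.085],[0.02,0,0,0,0,0,0.085],[0.02,0,0,0,0,0,0.085],[0.015,0,0,0,0,0,0.085],[0.008,0,0,0,0,0,0.085],[0,0,0,0,0,0,0.085]],
])

```text
t: 3.92
tool_pos: [0.5642, 0.2311, 0.035]
tool_rot: [-0.279, 1.517, 0.284]
contact_force: [-0.1, 0.3, -1.3]
opening: 0.085
```

Run:
```python
from h import *
todo([0.5494,0.2275,0.006],111)
```

```text
t 3.9167 pos [0.5642 0.2311 0.035 ] yaw 110.66935660144 q [ 0.2667  0.1922  1.8106  0.0002  1.1035 -1.665 ] F [-0.1139  0.2914 -1.3438] open 0.08501767293416729
shift mm [ 28.4131   1.9413 -16.1001] turn deg [-0.3274  2.0156  0.1873]
```

>>> arm_command([
  [[0,0.001,-0.008,0,1,0,0.085],[0.008,0.001,-0.008,0,1,0,0.085],[0.008,0,0,0,0,0,0.085],[0.006,0,0,0,0,0,0.085],[0,0,0,0,0,0,0.085]],
])

```text
t: 4.33
tool_pos: [0.5507, 0.228, 0.0162]
tool_rot: [-0.285, 1.546, 0.28]
contact_force: [0.1, 0.4, -0.3]
opening: 0.0853
```

Run:
```python
from h import *
todo([0.5494,0.2275,0.006],111)
```

```text
t 4.3333 pos [0.5507 0.228  0.0162] yaw 110.64690845644031 q [ 0.2693  0.208   1.8287 -0.0039  1.0994 -1.6601] F [ 0.0685  0.3597 -0.2795] open 0.0853257285053782
shift mm [10.2365  0.0588 -1.4318] turn deg [-0.3525  0.2988  0.2273]
```

>>> arm_command([
  [[0.006,0,-0.0014,-0.3,0.4,0,0.085],[0.006,0,0,0,0,0,0.085],[0,0,0,0,0,0,0.06],[0,0,0,0,0,0,0.05],[0,0,0,0,0,0,0.03],[0,0,0,0,0,0,0.03],[0,0,0,0,0,0,0.03],[0,0,0,0,0,0,0.03],[0,0,0,0,0,0,0.03],[0,0,0,0,0,0,0.03]],
], squeeze=60)

```text
t: 5.17
tool_pos: [0.5499, 0.2276, 0.0035]
tool_rot: [-0.291, 1.552, 0.284]
contact_force: [1.0, -0.6, -0.8]
opening: 0.0405
```

Run:
```python
from h import *
todo([0.5494,0.2275,0.15],111)
axis("side","pin_center",0.021) if get_image("side") is not None else 0
```

```text
t 5.1667 pos [0.5499 0.2276 0.0035] yaw 110.97610978464127 q [ 0.2694  0.2294  1.8289 -0.0046  1.0843 -1.6654] F [ 0.9554 -0.5544 -0.8448] open 0.04049191855867913
shift mm [-146.54     -0.4905   -0.7475] turn deg [-0.0241 -0.0818  0.2264]
side pin_center conf 0.62 n 1271 rect c [0.5519 0.2247] size [0.3025 0.0686] ang 20.497845
```

>>> arm_command([
  [[-0.01,0,0,0,0,0,0.03],[-0.02,0,0,0,0,0,0.03],[-0.02,0,0,0,0,0,0.03],[-0.02,0,0,0,0,0,0.03],[-0.02,0,0,0,0,0,0.03],[-0.02,0,0,0,0,0,0.03],[-0.02,0,0,0,0,0,0.03],[-0.02,0,0,0,0,0,0.03],[-0.02,0,0,0,0,0,0.03],[-0.02,0,0,0,0,0,0.03],[-0.01,0,0,0,0,0,0.03],[0,0,0,0,0,0,0.03]],
])

```text
t: 6.27
tool_pos: [0.5445, 0.227, 0.2121]
tool_rot: [-0.292, 1.565, 0.284]
contact_force: [0.2, 0.1, -2.1]
opening: 0.0403
```

Run:
```python
from h import *
todo([0.497,-0.245,0.2],100.7)
a=save("side","s3.png")
print([(r["conf"],w("side",r["at"])) for r in mark_of("side","pin_center")[:2]])
```

```text
t 6.2667 pos [0.5445 0.227  0.2121] yaw 110.98297946803362 q [ 0.2709 -0.0079  1.7068 -0.0043  1.4569 -1.6656] F [ 0.2086  0.1127 -2.0823] open 0.04031174487031683
shift mm [  16.4178 -423.6761 -213.1091] turn deg [10.2816 -0.814   0.2388]
[]
```

View pics/s3.png

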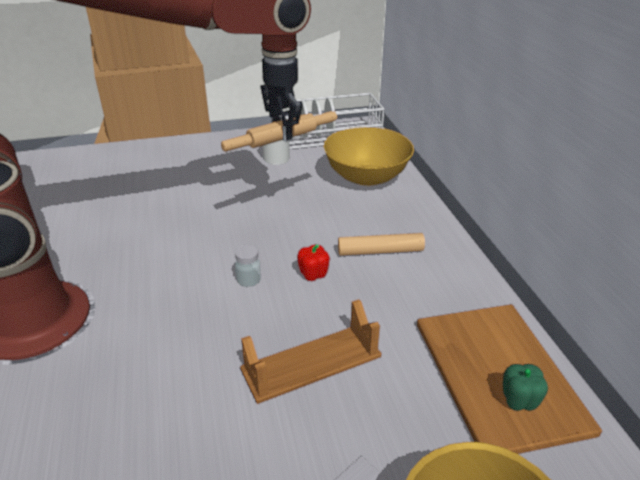

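The pin is held level by its middle, spanning (222,145) to (337,118). Carrying it over to the cradle.

>>> arm_command([
  [[0,-0.015,-0.0075,0,0,0,0.03],[0,-0.025,-0.0125,0,0,0,0.03],[0,-0.025,-0.0125,0,0,0,0.03],[0,-0.025,-0.0125,0,0,0,0.03],[0,-0.025,-0.0125,0,0,0,0.03],[0,-0.025,-0.0125,0,0,0,0.03],[0,-0.025,-0.0125,0,0,0,0.03],[0,-0.025,-0.0125,0,0,0,0.03],[0,-0.025,-0.0125,0,0,0,0.03],[0,-0.025,-0.0125,0,0,0,0.03],[0,-0.025,-0.0125,0,0,0,0.03],[0,-0.025,-0.0125,0,0,0,0.03],[0,-0.025,-0.0125,0,0,0,0.03],[0,-0.025,-0.0125,0,0,0,0.03],[0,-0.025,-0.0125,0,0,0,0.03],[0,-0.025,-0.0125,0,0,0,0.03],[0,-0.02,-0.01,0,0,0,0.03],[0,-0.014,-0.007,0,0,0,0.03],[0,0,0,5,0,0,0.03],[0,0,0,5,0,0,0.03]],
])

```text
t: 8.03
tool_pos: [0.4719, -0.2614, 0.166]
tool_rot: [-0.135, 1.649, 0.165]
contact_force: [0.4, 0.0, -2.3]
opening: 0.0403
```

Run:
```python
from h import *
todo([0.497,-0.245,0.15],100.7)
```

```text
t 8.0333 pos [ 0.4719 -0.2614  0.166 ] yaw 100.7822877483318 q [-0.6225 -0.0475  1.8261 -0.0413  1.4385 -2.3756] F [ 0.4353  0.0122 -2.2624] open 0.04033044311334678
shift mm [13.9863 10.9927 29.0104] turn deg [ 0.1439 -4.6758 -1.5069]
```

>>> arm_command([
  [[0.004,0.004,0.01,0,-2.4,-0.8,0.03],[0.005,0.004,0.01,0,-2.3,-0.7,0.03],[0.004,0.003,0.009,0,0,0,0.03],[0,0,0,0,0,0,0.03]],
])

```text
t: 8.37
tool_pos: [0.4939, -0.2435, 0.1422]
tool_rot: [-0.136, 1.575, 0.15]
contact_force: [-0.3, 0.4, -2.8]
opening: 0.0402
```

Run:
```python
from h import *
todo([0.497,-0.245,0.12],100.7)
a=save("side","s4.png");b=save("top","t4.png")
for c in("top","side"):
  print(c,[(r["conf"],w(c,r["at"])) for r in mark_of(c,"pin_center")[:2]],[(r["conf"],w(c,r["at"])) for r in mark_of(c,"cradle_seat")[:2]])
cv2.imwrite("pics/c4.png",np.hstack([cv2.resize(a[240:440,200:400,::-1],(400,400)),cv2.resize(b[220:420,380:580,::-1],(400,400))]))
```

```text
t 8.3667 pos [ 0.4939 -0.2435  0.1422] yaw 100.41866301830706 q [-0.594  -0.0442  1.8627  0.0016  1.3352 -2.3471] F [-0.3133  0.3768 -2.7504] open 0.040233102184408766
shift mm [22.1218 -2.2383  2.9695] turn deg [-0.2792 -0.4364 -0.5515]
top [(0.68, array([ 0.4981, -0.2465,  0.0033]))] [(0.7, array([ 0.4926, -0.2442,  0.0697]))]
side [(0.57, array([ 0.4926, -0.244 ,  0.1615]))] [(0.93, array([ 0.499 , -0.2446,  0.0665]))]
```

View pics/c4.png

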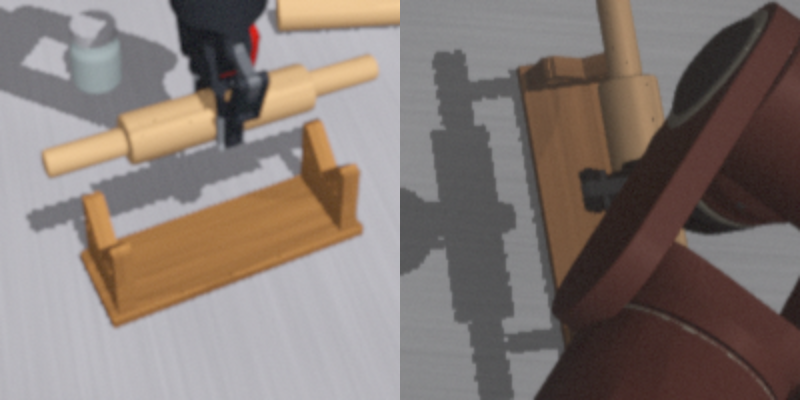

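The pin is level and parallel over the cradle (left half), with its body centred between the saddles. Lowering in stages.

>>> arm_command([
  [[0.012,-0.001,0.003,-0.3,-0.4,-0.5,0.03],[0.014,0,0,0,0,0,0.03],[0.014,0,0,0,0,0,0.03],[0.012,0,0,0,0,0,0.03],[0.008,0,0,0,0,0,0.03],[0,0,0,0,0,0,0.03]],
])

```text
t: 9.17
tool_pos: [0.5009, -0.2489, 0.0878]
tool_rot: [-0.154, 1.556, 0.138]
contact_force: [-0.1, 0.1, -2.2]
opening: 0.0403
```

Run:
```python
from h import *
todo([0.4965,-0.2448,0.0525],100.7)
```

```text
t 9.1667 pos [ 0.5009 -0.2489  0.0878] yaw 100.66231437568476 q [-0.5935  0.0223  1.8948 -0.0015  1.2112 -2.3499] F [-0.1336  0.1356 -2.1803] open 0.04029777589380331
shift mm [35.2364  5.213  -3.8906] turn deg [-0.0351  0.4873  0.5981]
```

>>> arm_command([
  [[0.006,0.005,-0.004,0,0.5,0.6,0.03],[0.008,0,0,0,0,0,0.03],[0.008,0,0,0,0,0,0.03],[0.005,0,0,0,0,0,0.03],[0,0,0,0,0,0,0.03]],
])

```text
t: 9.58
tool_pos: [0.4965, -0.2451, 0.0599]
tool_rot: [-0.146, 1.565, 0.145]
contact_force: [-0.5, -0.8, -3.1]
opening: 0.0402
```

Run:
```python
from h import *
todo([0.4965,-0.2448,0.0525],100.7)
a=save("side","s5.png")
print([(r["conf"],w("side",r["at"])) for r in mark_of("side","pin_center")[:2]])
cv2.imwrite("pics/c5.png",cv2.resize(a[270:420,220:400,::-1],(720,600),interpolation=cv2.INTER_CUBIC))
```

```text
t 9.5833 pos [ 0.4965 -0.2451  0.0599] yaw 100.65159291944721 q [-0.593   0.0545  1.9139 -0.0001  1.1723 -2.3497] F [-0.5323 -0.759  -3.0744] open 0.040228134861292716
shift mm [7.3649 0.3453 0.0651] turn deg [-0.0484  0.032   0.039 ]
[(0.63, array([ 0.4944, -0.2468,  0.0777]))]
```

View pics/c5.png

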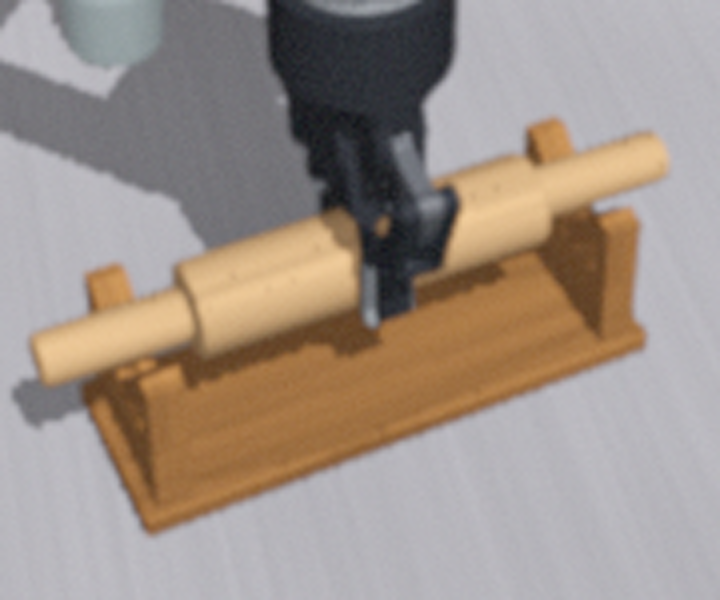

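Both handles are in the V mouths, with the body centred between the saddles and about 7 mm still to go. I'll go down in small steps and watch the force.

>>> arm_command([
  [[0.003,0,0,0,0,0,0.03],[0.003,0,0,0,0,0,0.03],[0.002,0,0,0,0,0,0.03],[0,0,0,0,0,0,0.03]],
])

```text
t: 10.02
tool_pos: [0.4983, -0.2463, 0.054]
tool_rot: [-0.149, 1.562, 0.143]
contact_force: [0.0, 1.1, -2.2]
opening: 0.0402
```

Run:
```python
from h import *
todo([0.4965,-0.2448,0.0525],100.7)
```

```text
t 10.0167 pos [ 0.4983 -0.2463  0.054 ] yaw 100.66872753786436 q [-0.5929  0.0647  1.9145 -0.      1.1569 -2.3499] F [ 0.0267  1.0622 -2.1947] open 0.04019967461496972
shift mm [ 1.4425  1.7651 -1.4975] turn deg [-0.0308  0.223   0.2232]
```

>>> arm_command([
  [[0.0015,0.0012,-0.0015,0,0.2,0.2,0.03],[0.001,0,0,0,0,0,0.03],[0,0,0,0,0,0,0.03]],
])

```text
t: 10.27
tool_pos: [0.4978, -0.2459, 0.0536]
tool_rot: [-0.149, 1.564, 0.146]
contact_force: [-0.4, 0.6, -1.5]
opening: 0.0401
```

Run:
```python
from h import *
todo([0.4965,-0.2448,0.0525],100.7)
```

```text
t 10.2667 pos [ 0.4978 -0.2459  0.0536] yaw 100.75376410439873 q [-0.5929  0.0656  1.9143  0.      1.159  -2.3514] F [-0.3692  0.6314 -1.4986] open 0.040115024025773764
shift mm [ 1.0787  1.3387 -1.0237] turn deg [0.0539 0.1119 0.1103]
```

>>> arm_command([
  [[0.0015,0,0,0,0,0,0.03],[0.0015,0,0,0,0,0,0.03],[0,0,0,0,0,0,0.03]],
])

```text
t: 10.52
tool_pos: [0.4978, -0.2459, 0.0537]
tool_rot: [-0.148, 1.565, 0.147]
contact_force: [-0.5, 1.1, -2.2]
opening: 0.0406
```

Run:
```python
from h import *
todo([0.4965,-0.2448,0.0525],100.7)
```

```text
t 10.5167 pos [ 0.4978 -0.2459  0.0537] yaw 100.77685463492301 q [-0.5927  0.0666  1.913  -0.0004  1.1608 -2.3515] F [-0.5112  1.0771 -2.2011] open 0.04056687793095255
shift mm [ 1.2061  1.3802 -1.0987] turn deg [0.0769 0.0346 0.0625]
```

>>> arm_command([
  [[0.004,0,0,0,0,0,0.03],[0.003,0,0,0,0,0,0.03]],
])

```text
t: 10.68
tool_pos: [0.4982, -0.246, 0.0533]
tool_rot: [-0.147, 1.568, 0.149]
contact_force: [-13.2, 7.2, 18.9]
opening: 0.0399
```

Run:
```python
from h import *
todo([0.4965,-0.2448,0.0525],100.7)
a=save("side","s6.png")
print([(r["conf"],w("side",r["at"])) for r in mark_of("side","pin_center")[:2]])
cv2.imwrite("pics/c6.png",cv2.resize(a[270:420,220:400,::-1],(720,600),interpolation=cv2.INTER_CUBIC))
```

```text
t 10.6833 pos [ 0.4982 -0.246   0.0533] yaw 100.79437949333824 q [-0.5923  0.0704  1.9098 -0.0009  1.1639 -2.3511] F [-13.2027   7.168   18.8849] open 0.0398808880994654
shift mm [ 0.7965  1.5422 -1.4493] turn deg [ 0.0945 -0.1317 -0.0672]
[(0.67, array([ 0.4974, -0.2455,  0.0718]))]
```

View pics/c6.png

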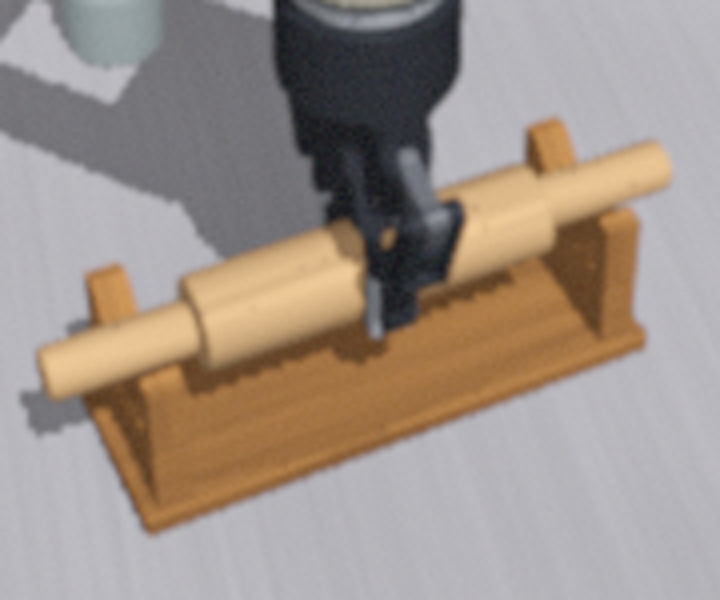

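The pin won't go lower: the TCP stays at 0.053 m and the upward force has risen to 19 N. That puts pin_center at about 0.071 m, so it is settled in both notches. I'll relax the load, hold briefly, then open.

>>> arm_command([
  [[0,0,0,0,0,0,0.03],[0,0,0,0,0,0,0.03],[0,0,0,0,0,0,0.03],[0,0,0,0,0,0,0.03]],
], squeeze=30)

```text
t: 11.12
tool_pos: [0.4985, -0.246, 0.0536]
tool_rot: [-0.147, 1.566, 0.148]
contact_force: [-1.9, 1.2, 3.4]
opening: 0.0406
```

Run:
```python
from h import *
todo([0.4965,-0.2448,0.0525],100.7)
```

```text
t 11.1167 pos [ 0.4985 -0.246   0.0536] yaw 100.7510641752216 q [-0.5922  0.0693  1.9104 -0.0003  1.1626 -2.3505] F [-1.8694  1.2177  3.4365] open 0.040565985608790996
shift mm [ 1.0772  1.5422 -1.706 ] turn deg [ 0.0511 -0.0396 -0.0172]
```

>>> arm_command([
  [[0,0,0,0,0,0,0.045],[0,0,0,0,0,0,0.05],[0,0,0,0,0,0,0.06],[0,0,0,0,0,0,0.07],[0,0,0,0,0,0,0.085],[0,0,0,0,0,0,0.085],[0,0,0,0,0,0,0.085]],
])

```text
t: 11.7
tool_pos: [0.4992, -0.247, 0.0533]
tool_rot: [-0.148, 1.565, 0.145]
contact_force: [-0.4, 0.7, -0.4]
opening: 0.085
```

Run:
```python
from h import *
todo([0.4965,-0.2448,0.2],100.7)
get_image("side")
print([(r["conf"],w("side",r["at"])) for r in mark_of("side","pin_center")[:2]])
```

```text
t 11.7 pos [ 0.4992 -0.247   0.0533] yaw 100.69988155381381 q [-0.5927  0.0709  1.9093 -0.0008  1.1601 -2.3499] F [-0.4026  0.6688 -0.4075] open 0.08500744574696055
shift mm [-146.7437    2.4238   -2.1682] turn deg [-0.0001  0.0241  0.0845]
[(0.79, array([ 0.4967, -0.2469,  0.073 ]))]
```

>>> arm_command([
  [[-0.008,0,0,0,0,0,0.085],[-0.015,0,0,0,0,0,0.085],[-0.02,0,0,0,0,0,0.085],[-0.02,0,0,0,0,0,0.085],[-0.02,0,0,0,0,0,0.085],[-0.02,0,0,0,0,0,0.085],[-0.02,0,0,0,0,0,0.085],[-0.02,0,0,0,0,0,0.085],[-0.02,0,0,0,0,0,0.085],[0,0,0,0,0,0,0.085],[0,0,0,0,0,0,0.085]],
])

```text
t: 12.72
tool_pos: [0.4981, -0.246, 0.2284]
tool_rot: [-0.148, 1.565, 0.146]
contact_force: [-0.7, -0.4, -1.5]
opening: 0.0854
```

Run:
```python
from h import *
todo([0.4965,-0.2448,0.2],100.7)
a=save("side","s7.png");get_image("top")
for c in("top","side"): print(c,[(r["conf"],w(c,r["at"])) for n in("pin_center","shortpin_center") for r in mark_of(c,n)[:2]])
axis("side","pin_center",0.07)
cv2.imwrite("pics/c7.png",cv2.resize(a[220:420,220:460,::-1],(720,600),interpolation=cv2.INTER_CUBIC))
```

```text
t 12.7167 pos [ 0.4981 -0.246   0.2284] yaw 100.7077618018089 q [-0.5923 -0.1122  1.7792 -0.0008  1.4731 -2.3499] F [-0.6532 -0.4333 -1.5049] open 0.08539810198653036
shift mm [28.3746  1.4951 -1.3668] turn deg [0.0078 0.0299 0.0918]
top [(0.83, array([ 0.4973, -0.2456,  0.0747])), (0.48, array([ 0.503 , -0.2461,  0.0028])), (0.6, array([0.7264, 0.0361, 0.0261]))]
side [(0.63, array([ 0.4955, -0.2451,  0.0688])), (0.73, array([0.7261, 0.0385, 0.0196]))]
side pin_center conf 0.6 n 3269 rect c [ 0.5006 -0.2468] size [0.294  0.0567] ang 11.950141
```

View pics/c7.png

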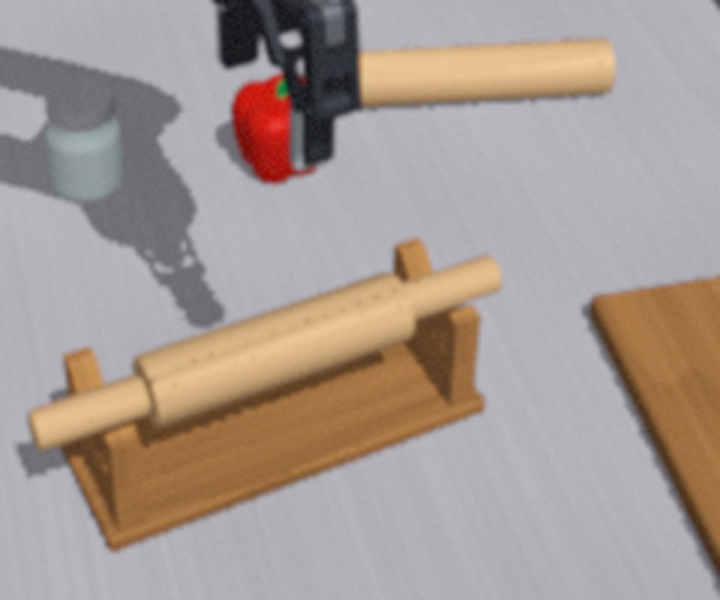

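The pin lies level in both notches, centred between the saddles. The gripper is clear of it and the short pin hasn't moved. Handing in.

```bash
python3 -c "
from station import finish_job
print(finish_job())"
```

```text
the job is handed in; nothing more can be done
None
```

The handled rolling pin is in the cradle, with one handle in each notch, and I handed the job in at about 13 s of the 45 s allowed. I gripped it by its middle and lowered it in small steps until the upward force rose to about 19 N. I held it there about 0.3 s at a lower load, then opened the gripper and lifted straight up.

**Position:** the last checks put the pin's centre at about (0.497, -0.245), within a few mm of the seat point as I located it, and its axis within about 1.5° of the cradle's. After release and lift-off its height read 0.069 m from the side camera and 0.075 m from the top camera. That 6 mm gap is mostly the networks' own error of about 4 mm. The gripper position at contact gives about 0.071 m against the 0.070 m target.

**Short pin and gripper:** the short pin read within about 3 mm of where it started, inside the networks' error. The gripper ended open and clear at about 0.23 m.

**Mismatches:** the top camera missed the handled pin in the first look. Once the pin was in or over the cradle, it also reported a false point near z = 0.003, which I discounted.

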